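# Lay sign tubes in the V cradles for drilling

## Task

Set the two long round aluminium tubes up for drilling: lay the thick one in the cradle with the wide Vs and the thin one in the cradle with the narrow Vs. Each must rest down in both Vs of its cradle, sticking out about equally at both ends. Lower them in; do not drop them.

Things in the scene. Friction and masses are not known exactly. Their poses are not given: they have to be found in the camera images.
- tube_thick_center (a point): Plain round aluminium tube with open, dark-looking ends, lying on the bench: 42 mm diameter, 180 mm long, about 130 to 250 g. The point is the tube's middle (on its axis, half-way along), 21 mm above the bench at the start. x runs along the tube; y and z turn as it rolls. It can roll if pushed sideways.
- tube_thin_center (a point): Plain round aluminium tube with open, dark-looking ends, lying on the bench: 25 mm diameter, 180 mm long, about 65 to 125 g. The point is the tube's middle (on its axis, half-way along), 12.5 mm above the bench at the start. x runs along the tube; y and z turn as it rolls. It can roll if pushed sideways.
- cradle_wide_seat (a point): Fixed cradle with wide Vs: base board 150 x 90 x 12 mm with two blocks, each topped by a 20 mm long steel angle, open side up (90 degree V, mouth 71 mm, bottom 50 and rims 85 mm above bench). Vs in line, centred 50 mm either side of the middle; the 80 mm gap between is open down to the board. Point: where the thick tube's middle belongs, midway between the Vs, 80 mm above bench. x runs along the Vs (tube direction, either way), z up.
- cradle_narrow_seat (a point): Fixed cradle with narrow Vs: base board 150 x 90 x 12 mm with two blocks, each topped by a 20 mm long steel angle, open side up (90 degree V, mouth 42 mm, bottom 50 and rims 71 mm above bench). Vs in line, centred 50 mm either side of the middle; the 80 mm gap between is open down to the board. Point: where the thin tube's middle belongs, midway between the Vs, 68 mm above bench. x runs along the Vs (tube direction, either way), z up.

How it is judged:
At the end, for the whole second after the job is handed in: Each tube rests, still, in its own cradle (thick in wide, thin in narrow): its middle within 20 mm horizontally and 8 mm in height of the cradle's seat point, and its axis within 10 degrees of the Vs' direction (horizontal distance between tube_thick_center and cradle_wide_seat below 0.02 m and z of tube_thick_center in the frame of cradle_wide_seat between -0.008 and 0.008 m and angle between the x axis of tube_thick_center and the x axis of cradle_wide_seat, either way round below 0.175 rad and linear speed of each of tube_thick, tube_thin below 0.03 m/s and horizontal distance between tube_thin_center and cradle_narrow_seat below 0.02 m and z of tube_thin_center in the frame of cradle_narrow_seat between -0.008 and 0.008 m and angle between the x axis of tube_thin_center and the x axis of cradle_narrow_seat, either way round below 0.175 rad); the robot touches nothing.
It fails at once if the thick tube let go in mid-air, more than 45 mm above its place (height (world z) of tube_thick_center above 0.128 m and contact force between tube_thick and the fingers below 0.01 N).
It fails at once if the thin tube let go in mid-air, more than 45 mm above its place (height (world z) of tube_thin_center above 0.113 m and contact force between tube_thin and the fingers below 0.01 N).
It also fails if it takes over 61 s, if anything falls off the work surface, if the arm or the gripper's body presses on something with over 40 N, if the wrist force passes 120 N, or if a joint passes its speed limit or range.

## Robot

A 6-joint arm with a two-finger parallel gripper is mounted at the origin on the work surface. World frame = base frame: x ahead of the robot, y to its left, z up, the work surface at z = 0. Lengths are in m, angles in rad, forces in N, time in s.
With the tool pointing down it reaches from about 0.35 to 0.975 m from the base axis. Payload 4.9 kg.
Tool frame: the origin (TCP) lies on the centre line of the jaws, within the pads' length; the fingertips stand ctrl.tcp_to_tips ahead of it and the grasp point (between the pads) lies 3 mm ahead of it (ctrl.tcp_to_tips is the distance from the TCP to the fingertips, in m); z points along the fingers, y is the direction in which the jaws open and shut (so a half turn about z gives the same grasp; the last joint's range is limited). The gripper opens to 85 mm and grips with 20 to 120 N. Pads are 22 mm wide; open, the fingers measure 114 mm over their backs; the gripper's body (76 mm by 85 mm) begins 54 mm behind the grasp point. The pads swing forward as they close: fully open they stand 13 mm farther back than shut.
Start: joints at [1.173, 0.053, 1.613, -0, 1.476, -0.119], TCP at [0.172, 0.601, 0.253] pointing down, gripper open.
Joint ranges: [-3.01, 3.01], [-1.01, 2.22], [0.06, 2.58], [-1.02, 4.17], [0.09, 2.62], [-3.14, 3.14]. Speed limits (rad/s): [2.57, 2.57, 3.14, 3.14, 3.14, 3.14].

## Interface

Orientations are given as a rotation vector (axis times angle).
In Python, from station import ctrl, vision gives the robot as it stands.
- The arm moves only by the tool jog_arm, never from a script. Its argument "deltas" is a list of rows, each a list of 7 numbers: the turn, a rotation vector about the tool's x, y, z in rad, then the shift along the tool's x, y, z in cm, then the opening, from 0 (shut) to 1 (fully open). A call has 1 to 12 rows; each row shifts and turns the commanded pose from where the row before left it, along the tool's axes as they then stand; what a row does not reach is not made up. A row lasts 1/12 s, in which the tool goes at most 41.7 mm and 7.16 degrees, less where a joint would pass 70% of its speed; a pose out of reach is approached as far as the arm can. A call with a gripper value outside its range is refused whole. The fingers move at their own pace and stop on an object; "grip_force" is the grip in N (left out, the last holds). Time passes only in rows, so rows that do not move let the fingers close. It gives the time, the measured TCP pose, the force and the opening at its end, in the units of the state.
- ctrl.get_obs(): the state, without advancing time (a new reading comes with each control period).
- vision.get_image(name): name is "scene" or "top" or "wrist"; returns (picture, depth): 480x640x3 uint8, red, green, blue; 480x640 float32, m along the optical axis (not along the pixel's ray), 0 where there is no reading.
- vision.calibration(name): a dict with "fx", "fy", "cx", "cy" (pixels), "rvec" (rotation vector, rad) and "tvec" (3), from world to camera coordinates, as OpenCV has them; the wrist camera has in their place "hand_eye" (4x4, takes a point from camera to tool coordinates, whose origin is the TCP and whose axes are the flange's). Camera axes: x right, y down, z forward; pixel columns grow to the right and rows downward; lengths in m; the calibration is good to about 2 mm. A picture is of the moment at which its call begins: read the wrist's pose just before it. calibration takes no time and is no camera call.
- ctrl.finish_job(): hands the job in, once; it reports no verdict.
The state is a dict: "t": time; "q": joint angles; "dq": joint speeds; "effort": joint torques, N m; "tool_pos": TCP position; "tool_rot": TCP orientation; "contact_force": force on the tool from outside, world axes, zero at the start; "wrist_torque": the same for the moment, N m; "opening": finger opening in m.
Only numpy, scipy, OpenCV 4.12 (cv2) and the standard library are available. Lean on these libraries where they do the work, as an engineer would, in place of code of your own. Each camera call takes 0.05 s, during which the arm holds its last target. There are 200 camera calls.

## Working session

There is one attempt and no reset: what is moved stays moved. The work goes in short steps, Python scripts to look and compute and a tool call to move; the robot and the scene stay as the last step left them, time stands still between calls to the robot, and variables do not carry over. Pictures are saved under pics/ and viewed, about 8 in all and at most 12, crops included, and the job is handed in when it is done.

Besides the shell and the picture viewer there is one more tool, called after "Request:" as name(argument=value, ...) on one line, values as JSON. jog_arm: Moves the arm, as the interface text tells. Its arguments: {"type":"object","properties":{"deltas":{"type":"array"},"grip_force":{"type":"number"}},"required":["deltas"]}

```bash
ls; mkdir -p pics
python3 - <<'E'
from station import ctrl, vision
import cv2,numpy as np
print(ctrl.get_obs(), ctrl.tcp_to_tips)
for n in("top","scene","wrist"):
    im,d=vision.get_image(n); cv2.imwrite(f"pics/{n}0.png",im[:,:,::-1]); np.save(f"pics/{n}0.npy",d); print(n,vision.calibration(n))
E
```

```text
pics
{'t': 0.0, 'q': array([ 1.17299689e+00,  5.33480286e-02,  1.61428579e+00,  4.73488300e-06,
        1.47599112e+00, -1.19022273e-01]), 'dq': array([ 0.00019103, -0.00051261,  0.00091143,  0.00018272, -0.00215691,
       -0.00062793]), 'effort': array([ 2.11390820e-04, -3.93682194e+01, -3.70175993e+01, -5.23785354e-05,
        6.88714266e-03,  3.89791367e-06]), 'tool_pos': array([0.17177611, 0.60033553, 0.25207334]), 'tool_rot': array([-4.36413219e-01, -3.11060234e+00,  3.08391349e-03]), 'contact_force': array([-0.50095261,  0.20527035,  0.40145467]), 'wrist_torque': array([-0.0313966 , -0.03344565, -0.00545698]), 'opening': 0.0853760678576013} 0.022
top {'fx': 441.463712972774, 'fy': 441.463712972774, 'cx': 321.8642560359028, 'cy': 237.35258387272637, 'rvec': array([ 2.16153136, -2.12268494,  0.20922554]), 'tvec': array([-0.01585207,  0.51346298,  0.93117961])}
scene {'fx': 543.0155477017958, 'fy': 543.0155477017958, 'cx': 326.2727876735342, 'cy': 249.5833351688059, 'rvec': array([ 1.444169  ,  2.37252642, -0.66769934]), 'tvec': array([ 0.25083985, -0.35087243,  1.35278773])}
wrist {'fx': 362.4732506984418, 'fy': 362.4732506984418, 'cx': 323.44792678335614, 'cy': 233.90524782074868, 'hand_eye': array([[-1.40872208e-04, -9.49906585e-01, -3.12533934e-01,
         8.11432327e-02],
       [ 9.99999150e-01, -5.38970281e-04,  1.18738892e-03,
         3.92047086e-04],
       [-1.29635505e-03, -3.12533501e-01,  9.49905853e-01,
        -1.21223749e-01],
       [ 0.00000000e+00,  0.00000000e+00,  0.00000000e+00,
         1.00000000e+00]])}
```

View pics/top0.png

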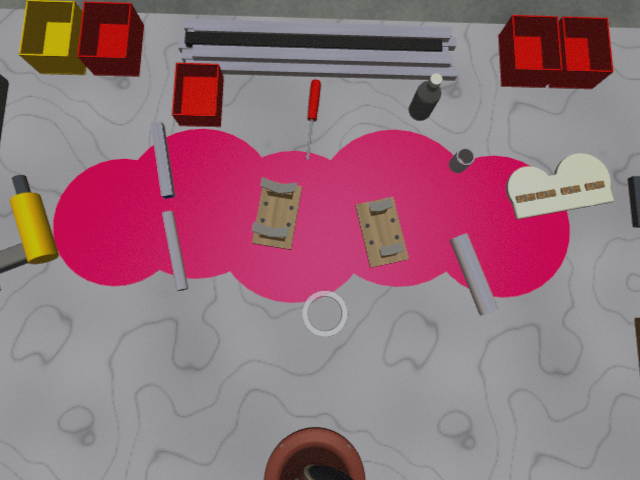

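View pics/scene0.png

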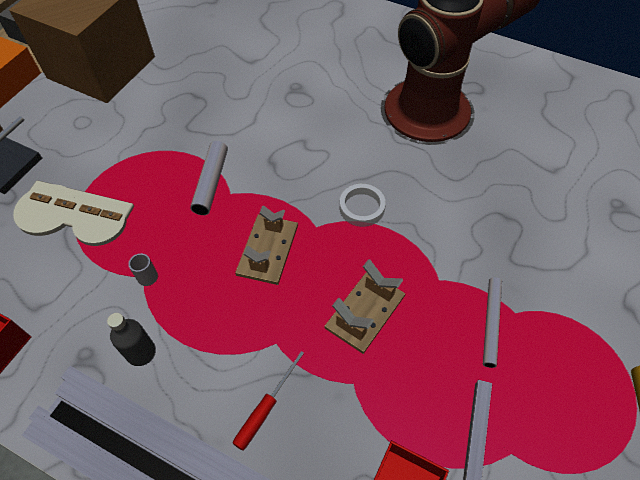

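The top view shows the thick tube near (474,274) and the thin round tube near (174,250). The bar at (161,160) is square. The wide-V cradle is near (277,215) and the narrow one near (383,232). The scene view agrees: the thin tube's round dark end is at (491,363). Next I measure using both views.

```bash
cat > h.py <<'E'
import numpy as np,cv2
from scipy.spatial.transform import Rotation as R
from station import vision,ctrl
def cloud(n,d,obs=None):
    c=vision.calibration(n); v,u=np.mgrid[:480,:640]
    P=np.stack([(u-c['cx'])/c['fx']*d,(v-c['cy'])/c['fy']*d,d],-1)
    if 'rvec' in c: W=(P-c['tvec'])@R.from_rotvec(c['rvec']).as_matrix()
    else:
        H=c['hand_eye']; T=P@H[:3,:3].T+H[:3,3]
        W=T@R.from_rotvec(obs['tool_rot']).as_matrix().T+obs['tool_pos']
    W[d<=0]=np.nan; return W
def rect(p):
    (x,y),(w,h),a=cv2.minAreaRect(p[:,:2].astype(np.float32)*1000)
    if w<h: w,h,a=h,w,a+90
    return np.round([x,y,w,h,(a+90)%180-90],1)
E
python3 - <<'E'
from h import *
top=cloud('top',np.load('pics/top0.npy')); sc=cloud('scene',np.load('pics/scene0.npy'))
roi={'thick':(474,274,45,60),'thin':(174,250,30,42),'bar':(161,160,25,42),'wide':(277,215,40,50),'narrow':(383,232,40,50)}
for k,(u,v,a,b) in roi.items():
    t=top[v-b:v+b,u-a:u+a].reshape(-1,3); t=t[np.isfinite(t).all(1)]
    lo=t[:,:2].min(0);hi=t[:,:2].max(0)
    s=sc.reshape(-1,3); s=s[np.isfinite(s).all(1)]; s=s[((s[:,:2]>lo)&(s[:,:2]<hi)).all(1)]
    for n,p in(('top',t),('scene',s)):
        g=np.median(p[p[:,2]<.008,2])
        for th in ((.006,.01) if k in('thick','thin','bar') else (.006,.04)):
            q=p[p[:,2]>th+g]
            if k in('thick','thin','bar'):
                uvl=cv2.partitionDistance if 0 else None
            print(k,n,th,len(q),rect(q),'ground %.4f z98 %.4f'%(g,np.percentile(q[:,2],98)))
        if k in('wide','narrow'):
            r=rect(q);e=np.array([np.cos(np.radians(r[4])),np.sin(np.radians(r[4]))])
            s1=(q[:,:2]-r[:2]/1000)@e
            for m in(s1>0,s1<0): print('   block',rect(q[m]),'z min/med/max',np.round(np.percentile(q[m,2],[2,50,98]),4))
E
```

```text
thick top 0.006 1623 [ 489.4 -354.8  253.2  163.3  -21.3] ground 0.0002 z98 0.0441
thick top 0.01 1612 [ 467.4 -409.9  183.3  180.2   20.6] ground 0.0002 z98 0.0441
thick scene 0.006 1444 [ 476.2 -403.   243.7  227.3  -49. ] ground -0.0003 z98 0.0442
thick scene 0.01 1415 [ 466.4 -413.4  187.5  186.1   20. ] ground -0.0003 z98 0.0442
thin top 0.006 934 [476.7 348.6 181.2  75.6  14.2] ground 0.0002 z98 0.0276
thin top 0.01 926 [482.9 324.5 181.2  25.3  14.7] ground 0.0002 z98 0.0276
thin scene 0.006 1208 [483.2 325.2 182.   25.9  14.6] ground 0.0002 z98 0.0273
thin scene 0.01 1189 [483.2 325.2 182.   25.9  14.6] ground 0.0002 z98 0.0273
bar top 0.006 1059 [701.2 339.  183.   87.3  11.8] ground 0.0004 z98 0.0362
bar top 0.01 1016 [701.2 339.  183.   87.3  11.8] ground 0.0004 z98 0.0366
bar scene 0.006 1924 [706.9 364.1 199.4  80.4  -8.2] ground 0.0005 z98 0.0597
bar scene 0.01 1861 [706.4 364.2 198.3  80.4  -8.2] ground 0.0005 z98 0.0598
wide top 0.006 2584 [554.2 100.9 187.9  91.4  -9.1] ground 0.0004 z98 0.0840
wide top 0.04 780 [571.7  98.4 120.6  77.8  -8.3] ground 0.0004 z98 0.085
[... 438 characters left out ...]
n/med/max [0.0421 0.0638 0.0854]
narrow top 0.006 2511 [ 536.7 -143.5  150.8   90.9   13.4] ground 0.0005 z98 0.0699
narrow top 0.04 452 [ 536.7 -143.4  120.5   49.6   13.4] ground 0.0005 z98 0.0720
   block [ 585.  -132.1   49.2   21.1  -76.5] z min/med/max [0.0445 0.062  0.0719]
   block [ 488.  -155.    49.6   20.2  -76.5] z min/med/max [0.0448 0.0621 0.072 ]
narrow scene 0.006 2896 [ 562.6 -136.9  204.1   91.4   13.1] ground 0.0001 z98 0.0690
narrow scene 0.04 604 [ 537.3 -142.8  123.6   49.8   13.3] ground 0.0001 z98 0.0715
   block [ 586.  -131.3   49.8   23.4  -76.7] z min/med/max [0.0415 0.0587 0.0716]
   block [ 488.9 -154.8   49.    23.9  -77.3] z min/med/max [0.041  0.0581 0.0714]
```

Run:
```python
import cv2,numpy as np
a=cv2.imread('pics/top0.png');b=cv2.imread('pics/scene0.png')
o=[cv2.resize(x,(390,290),interpolation=cv2.INTER_CUBIC) for x in (a[165:285,235:415],a[110:300,120:320][:,:],b[130:300,170:400],b[250:480,330:560])]
cv2.imwrite('pics/crops.png',np.vstack([np.hstack(o[:2]),np.hstack(o[2:])]))
```

```text
(no output)
```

View pics/crops.png

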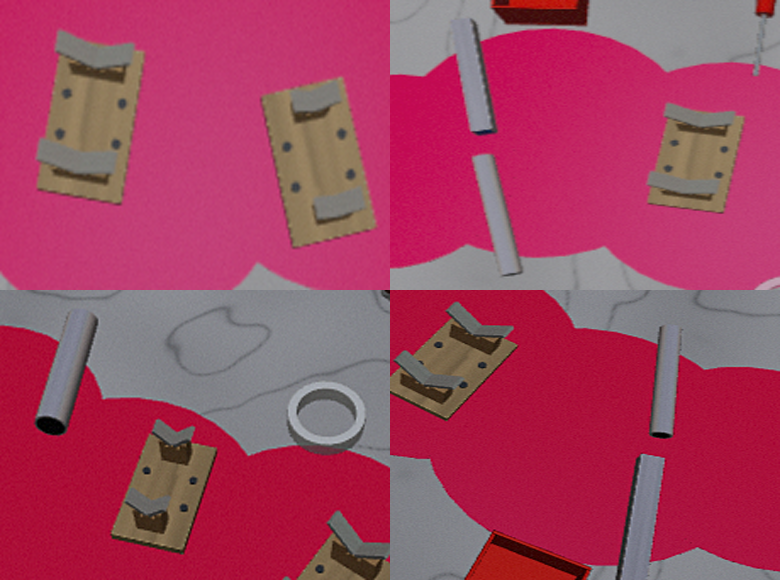

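```bash
cat >> h.py <<'E'
def go(pos,tube_deg):
    """turn (tool frame) and then shift (cm, tool frame after turn) to stand pointing down, jaws across the tube"""
    o=ctrl.get_obs(); R0=R.from_rotvec(o['tool_rot'])
    best=None
    for k in(0,180):
        a=np.radians(tube_deg+k); x=np.array([np.cos(a),np.sin(a),0]); z=np.array([0,0,-1.])
        Rt=R.from_matrix(np.stack([x,np.cross(z,x),z],1)); d=(R0.inv()*Rt).as_rotvec()
        if best is None or np.linalg.norm(d)<np.linalg.norm(best[0]): best=(d,Rt)
    d,Rt=best; s=Rt.inv().apply(np.array(pos)-o['tool_pos'])*100
    print('t %.2f'%o['t'],'pos',o['tool_pos'].round(4),'q6 %.2f'%o['q'][5],'turn',d.round(4),'shift cm',s.round(2),'len',np.linalg.norm(s).round(1))
E
python3 - <<'E'
from h import *
go([.483,.325,.15],14.6)
top=cloud('top',np.load('pics/top0.npy')); sc=cloud('scene',np.load('pics/scene0.npy'))
for n,W in(('top',top),('scene',sc)):
    m=np.nan_to_num(W[...,2])>.008
    _,l,s,c=cv2.connectedComponentsWithStats(m.astype(np.uint8))
    u,v={'top':(474,274),'scene':(210,178)}[n]; print(n,rect(W[l==l[v,u]]),s[l[v,u]])
E
```

```text
t 0.15 pos [0.1718 0.6004 0.2523] q6 -0.12 turn [-0.0015 -0.0007 -0.5336] shift cm [-23.17 -34.5   10.23] len 42.8
top [ 441.6 -346.5  179.8   42.6   20.2] [ 449  234   49   81 1603]
scene [ 441.9 -346.   187.5   42.9   19.9] [ 190  141   38   73 1405]
```

Request:
jog_arm(deltas=[[0, 0, -0.1067, 0, 0, 0, 1], [0, 0, -0.1067, 0, 0, 0, 1], [0, 0, -0.1067, 0, 0, 0, 1], [0, 0, -0.1067, 0, 0, 0, 1], [0, 0, -0.1067, 0, 0, 0, 1]], grip_force=40)

```text
t: 0.57
tool_pos: [0.1719, 0.6006, 0.2528]
tool_rot: [0.407, -3.115, 0.001]
contact_force: [0.1, 0.6, 0.5]
opening: 0.0855
```

Request:
jog_arm(deltas=[[0, 0, 0, -1.93, -2.875, 0.85, 1], [0, 0, 0, -1.93, -2.875, 0.85, 1], [0, 0, 0, -1.93, -2.875, 0.85, 1], [0, 0, 0, -1.93, -2.875, 0.85, 1], [0, 0, 0, -1.93, -2.875, 0.85, 1], [0, 0, 0, -1.93, -2.875, 0.85, 1], [0, 0, 0, -1.93, -2.875, 0.85, 1], [0, 0, 0, -1.93, -2.875, 0.85, 1], [0, 0, 0, -1.93, -2.875, 0.85, 1], [0, 0, 0, -1.93, -2.875, 0.85, 1], [0, 0, 0, -1.93, -2.875, 0.85, 1], [0, 0, 0, -1.93, -2.875, 0.85, 1]])

```text
t: 1.57
tool_pos: [0.4839, 0.3239, 0.1507]
tool_rot: [0.399, -3.116, -0.0]
contact_force: [1.0, 0.3, 0.3]
opening: 0.0851
```

Request:
jog_arm(deltas=[[0, 0, 0, 0, 0, 0, 1], [0, 0, 0, 0, 0, 0, 1], [0, 0, 0, 0, 0, 0, 1]])

```text
t: 1.82
tool_pos: [0.4827, 0.3255, 0.1511]
tool_rot: [0.398, -3.115, -0.0]
contact_force: [-0.2, -0.2, -0.0]
opening: 0.0855
```

```bash
cat > w.py <<'E'
from h import *
import sys
def look(name,lo,near,rad=.16):
    o=ctrl.get_obs(); im,d=vision.get_image('wrist'); cv2.imwrite(f'pics/{name}.png',im[:,:,::-1])
    W=cloud('wrist',d,o); ok=np.isfinite(W).all(-1)
    m=ok&(np.nan_to_num(W[...,2])>lo)&(np.hypot(*(np.nan_to_num(W[...,:2])-near).transpose(2,0,1))<rad)
    _,l,s,c=cv2.connectedComponentsWithStats(m.astype(np.uint8))
    for i in range(1,len(s)):
        if s[i,4]>150: p=W[l==i]; print(name,rect(p),'z',np.percentile(p[:,2],[2,50,98]).round(4),'box',s[i])
    g=W[ok&(W[...,2]<.008)]; print('ground',np.median(g[:,2]).round(4) if len(g) else None)
E
python3 - <<'E'
from w import *
look('w1',.008,(.483,.325))
go([.483,.325,.026],14.6)
E
```

```text
w1 [481.4 325.1 180.8  25.   14.8] z [0.016  0.0239 0.0264] box [ 303   97   37  243 8077]
w1 [477.8 325.2 149.8  34.2 -75.6] z [0.1528 0.2046 0.2233] box [    0   302   640   178 57877]
w1 [621.9 352.4  36.7  25.1  12.1] z [0.0097 0.0253 0.0267] box [ 297  363   31   50 1422]
ground 0.0009
t 1.87 pos [0.4825 0.326  0.1514] q6 -1.36 turn [ 0.0004 -0.0001  0.0006] shift cm [-0.03 -0.11 12.54] len 12.5
```

View pics/w1.png

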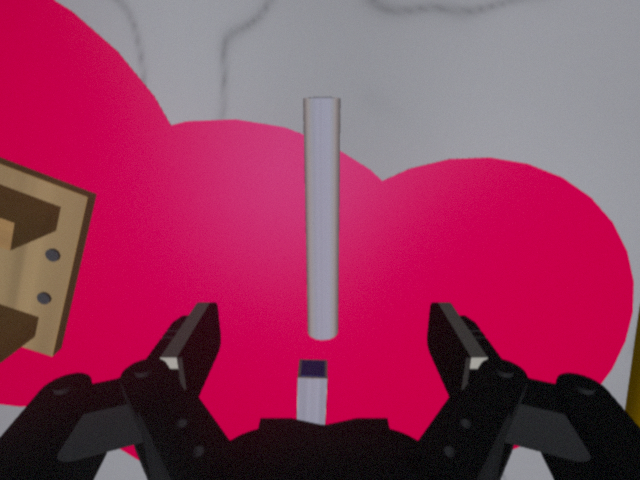

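The wrist view shows the thin tube running from (320,97) to (322,340), central between the jaws, with the square bar clear of it at (313,390). I go down and grip.

Request:
jog_arm(deltas=[[0, 0, 0, 0, -0.02, 2.2, 1], [0, 0, 0, 0, -0.02, 2.2, 1], [0, 0, 0, 0, -0.02, 2.2, 1], [0, 0, 0, 0, -0.02, 2.2, 1], [0, 0, 0, 0, -0.02, 2.2, 1], [0, 0, 0, 0, 0, 1.0, 1], [0, 0, 0, 0, 0, 0.5, 1], [0, 0, 0, 0, 0, 0, 1], [0, 0, 0, 0, 0, 0, 0.6], [0, 0, 0, 0, 0, 0, 0.5], [0, 0, 0, 0, 0, 0, 0.4]])

```text
t: 2.78
tool_pos: [0.4843, 0.325, 0.028]
tool_rot: [-0.399, 3.113, 0.002]
contact_force: [0.2, 0.2, 0.1]
opening: 0.0515
```

Request:
jog_arm(deltas=[[0, 0, 0, 0, 0, 0, 0.3], [0, 0, 0, 0, 0, 0, 0.2], [0, 0, 0, 0, 0, 0, 0.1], [0, 0, 0, 0, 0, 0, 0], [0, 0, 0, 0, 0, 0, 0], [0, 0, 0, 0, 0, 0, 0], [0, 0, 0, 0, 0, 0, 0], [0, 0, 0, 0, 0, 0, 0]])

```text
t: 3.45
tool_pos: [0.484, 0.3247, 0.0273]
tool_rot: [-0.399, 3.115, 0.001]
contact_force: [-1.1, -0.3, 5.5]
opening: 0.0234
```

Request:
jog_arm(deltas=[[0, 0, 0, 0, 0, -0.5, 0], [0, 0, 0, 0, 0, -1, 0], [0, 0, 0, 0, 0, -2, 0], [0, 0, 0, 0, 0, -2.5, 0], [0, 0, 0, 0, 0, -2.5, 0], [0, 0, 0, 0, 0, -2.5, 0], [0, 0, 0, 0, 0, -2, 0], [0, 0, 0, 0, 0, -1, 0], [0, 0, 0, 0, 0, 0, 0], [0, 0, 0, 0, 0, 0, 0]])

```text
t: 4.28
tool_pos: [0.4831, 0.3243, 0.1661]
tool_rot: [-0.399, 3.116, 0.0]
contact_force: [0.3, -0.5, -1.6]
opening: 0.0236
```

Run:
```python
from w import *
o=ctrl.get_obs();print(o['opening'],o['contact_force'])
look('w2',.06,(.483,.325),.12)
go([.537,-.143,.167],13.4)
```

```text
0.023625331908581057 [ 0.29979481 -0.45511866 -1.60741862]
w2 [463.4 320.3 126.8 110.4 -24.5] z [0.157  0.2074 0.2381] box [    0    75   640   405 79836]
ground 0.0009
t 4.33 pos [0.4825 0.3239 0.1648] q6 -1.36 turn [-0.0005 -0.0023  0.0208] shift cm [  5.52 -46.69  -0.22] len 47.0
```

View pics/w2.png

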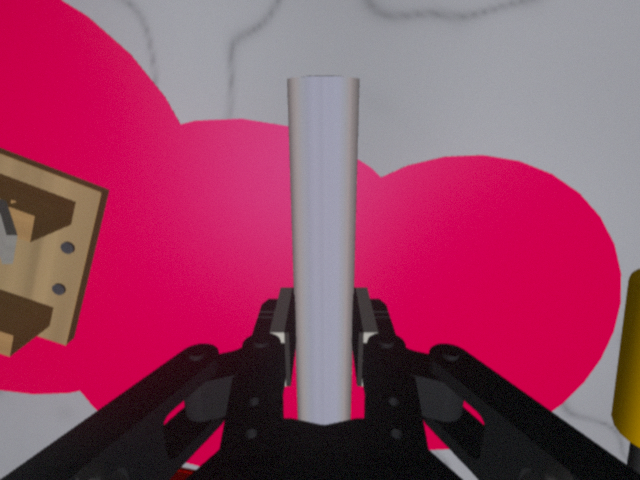

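The thin tube is held, level and aligned: it spans rows 75–420 around column 322. I carry it over to the narrow cradle.

Request:
jog_arm(deltas=[[0, 0, 0.0104, 0.24, -2, 0, 0], [0, 0, 0.0104, 0.39, -3.3, 0, 0], [0, 0, 0, 0.39, -3.3, 0, 0], [0, 0, 0, 0.39, -3.3, 0, 0], [0, 0, 0, 0.39, -3.3, 0, 0], [0, 0, 0, 0.39, -3.3, 0, 0], [0, 0, 0, 0.39, -3.3, 0, 0], [0, 0, 0, 0.39, -3.3, 0, 0], [0, 0, 0, 0.39, -3.3, 0, 0], [0, 0, 0, 0.39, -3.3, 0, 0], [0, 0, 0, 0.39, -3.3, 0, 0], [0, 0, 0, 0.39, -3.3, 0, 0]])

```text
t: 5.33
tool_pos: [0.5273, -0.0599, 0.1638]
tool_rot: [0.366, -3.116, -0.002]
contact_force: [1.6, -0.4, -0.1]
opening: 0.0233
```

Request:
jog_arm(deltas=[[0, 0, 0, 0.39, -3.3, 0, 0], [0, 0, 0, 0.36, -2.9, 0, 0], [0, 0, 0, 0.25, -2.2, 0, 0], [0, 0, 0, 0, 0, 0, 0], [0, 0, 0, 0, 0, 0, 0], [0, 0, 0, 0, 0, 0, 0]])

```text
t: 5.83
tool_pos: [0.5375, -0.1419, 0.1644]
tool_rot: [0.366, -3.117, -0.003]
contact_force: [-0.0, 0.6, -1.2]
opening: 0.0236
```

```bash
cat >> w.py <<'E'
def held(name,near_far,r):
    """held tube: mid-ridge points of the visible part, in tool frame (mm)"""
    o=ctrl.get_obs(); im,d=vision.get_image('wrist'); cv2.imwrite(f'pics/{name}.png',im[:,:,::-1])
    W=cloud('wrist',d,o); T=(W-o['tool_pos'])@R.from_rotvec(o['tool_rot']).as_matrix()*1000
    m=np.isfinite(T).all(-1)&(abs(T[...,1])<r*1.3)&(T[...,0]<-14)&(abs(T[...,2])<60)
    m&=(np.hypot(W[...,0],W[...,1])>0)&(T[...,2]<near_far)
    _,l,s,c=cv2.connectedComponentsWithStats(m.astype(np.uint8)); i=1+s[1:,4].argmax(); p=T[l==i]
    print(name,'far end x',np.percentile(p[:,0],.5).round(1))
    for a in range(-90,-20,15):
        q=p[(p[:,0]>a)&(p[:,0]<a+15)]
        if len(q): print('  x',a+7,'y mid',((np.percentile(q[:,1],1)+np.percentile(q[:,1],99))/2).round(1),'width',np.ptp(q[:,1]).round(1),'ridge z',np.percentile(q[:,2],5).round(1))
E
python3 - <<'E'
from w import *
held('w3',40,12.5)
look('w3b',.04,(.537,-.143),.11)
for n in('top','scene'):
    o=ctrl.get_obs(); im,d=vision.get_image(n); cv2.imwrite(f'pics/{n}3.png',im[:,:,::-1]); np.save(f'pics/{n}3.npy',d)
go([.537,-.143,.0845],13.4)
E
```

```text
w3 far end x -49.1
  x -53 y mid 1.0 width 24.5 ridge z 2.0
  x -38 y mid 1.0 width 24.6 ridge z 1.5
  x -23 y mid 1.0 width 24.8 ridge z 1.5
w3b [ 518.  -145.2  128.   109.5  -25. ] z [0.155  0.2057 0.2368] box [    0    75   640   405 80385]
ground 0.0008
t 6.03 pos [ 0.5383 -0.1415  0.1658] q6 -2.20 turn [ 0.0006 -0.0006  0.0015] shift cm [ 0.16 -0.11  8.13] len 8.1
```

View pics/w3.png

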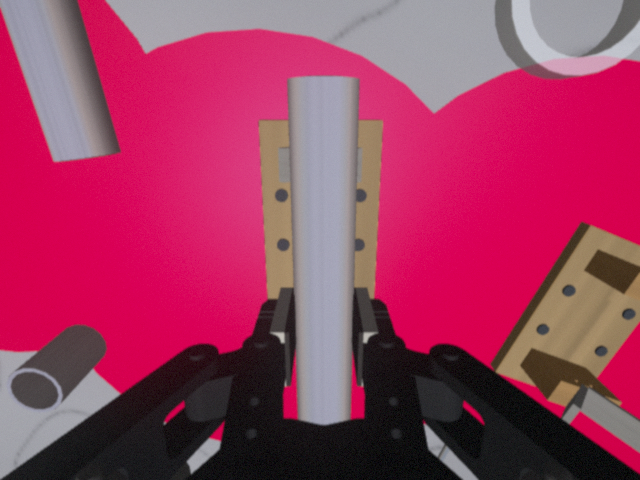

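The view shows the tube directly over the narrow cradle: the far V shows on both sides at (284,163) and (362,163), and the board is centred around column 321. I measure the end at +x (up in the image) and the tilt.

```bash
sed -i 's/(T\[...,0\]<-14)/(T[...,0]>14)/; s/percentile(p\[:,0\],.5)/percentile(p[:,0],99.5)/; s/range(-90,-20,15)/range(15,90,15)/' w.py
python3 - <<'E'
from w import *
held('w4',40,12.5)
go([.537,-.143,.082],13.4)
E
```

```text
w4 far end x 92.3
  x 22 y mid 0.9 width 24.7 ridge z 1.3
  x 37 y mid 0.9 width 24.9 ridge z 1.3
  x 52 y mid 0.8 width 24.7 ridge z 1.3
  x 67 y mid 0.8 width 24.9 ridge z 1.2
  x 82 y mid 0.7 width 24.8 ridge z 1.2
t 6.08 pos [ 0.5384 -0.1417  0.1661] q6 -2.20 turn [ 0.0002 -0.0002  0.0014] shift cm [ 0.17 -0.1   8.41] len 8.4
```

Request:
jog_arm(deltas=[[0, 0, 0, 0, -0.05, 1, 0], [0, 0, 0, 0, -0.05, 1.5, 0], [0, 0, 0, 0, 0, 1.5, 0], [0, 0, 0, 0, 0, 1.5, 0], [0, 0, 0, 0, 0, 1, 0], [0, 0, 0, 0, 0, 0.6, 0], [0, 0, 0, 0, 0, 0.4, 0], [0, 0, 0, 0, 0, 0.2, 0], [0, 0, 0, 0, 0, 0, 0], [0, 0, 0, 0, 0, 0, 0]])

```text
t: 6.92
tool_pos: [0.5393, -0.1438, 0.09]
tool_rot: [-0.367, 3.119, -0.001]
contact_force: [0.0, 0.3, -1.2]
opening: 0.0233
```

Request:
jog_arm(deltas=[[0, 0, 0, 0, 0, 0.15, 0], [0, 0, 0, 0, 0, 0.15, 0], [0, 0, 0, 0, 0, 0.15, 0], [0, 0, 0, 0, 0, 0.15, 0], [0, 0, 0, 0, 0, 0.05, 0], [0, 0, 0, 0, 0, 0, 0], [0, 0, 0, 0, 0, 0, 0]])

```text
t: 7.5
tool_pos: [0.5387, -0.1437, 0.0828]
tool_rot: [0.367, -3.12, 0.0]
contact_force: [-0.3, 0.5, -0.9]
opening: 0.0237
```

Request:
jog_arm(deltas=[[0, 0, 0, 0, 0, 0.1, 0], [0, 0, 0, 0, 0, 0.05, 0], [0, 0, 0, 0, 0, 0, 0], [0, 0, 0, 0, 0, 0, 0]])

```text
t: 7.83
tool_pos: [0.5389, -0.1438, 0.0825]
tool_rot: [0.366, -3.12, 0.0]
contact_force: [-3.2, 1.0, 6.1]
opening: 0.0233
```

The force is now +6 N, so the tube is resting in the Vs. I release gently.

Request:
jog_arm(deltas=[[0, 0, 0, 0, 0, 0, 0.3], [0, 0, 0, 0, 0, 0, 0.35], [0, 0, 0, 0, 0, 0, 0.4], [0, 0, 0, 0, 0, 0, 0.5], [0, 0, 0, 0, 0, 0, 0.6], [0, 0, 0, 0, 0, 0, 0.6], [0, 0, 0, 0, 0, -1, 0.6], [0, 0, 0, 0, 0, -2, 0.8], [0, 0, 0, 0, 0, -2.5, 1], [0, 0, 0, 0, 0, -2.5, 1], [0, 0, 0, 0, 0, 0, 1], [0, 0, 0, 0, 0, 0, 1]])

```text
t: 8.83
tool_pos: [0.5402, -0.1442, 0.1643]
tool_rot: [-0.366, 3.116, -0.004]
contact_force: [-1.1, -0.6, 0.6]
opening: 0.0854
```

Run:
```python
from w import *
look('w5',.06,(.537,-.143),.11)
go([.4415,-.346,.165],20.1)
```

```text
w5 [ 536.4 -143.2  181.3   49.6   13.2] z [0.0644 0.0783 0.0815] box [  284    88    85   285 13687]
w5 [ 534.9 -144.2  149.6   34.5  -76.8] z [0.166  0.2178 0.2365] box [    0   302   640   178 57853]
ground 0.0009
t 8.88 pos [ 0.5391 -0.1437  0.1623] q6 -2.20 turn [-0.001   0.0013 -0.1169] shift cm [ 16.11 -15.64  -0.27] len 22.5
```

View pics/w5.png

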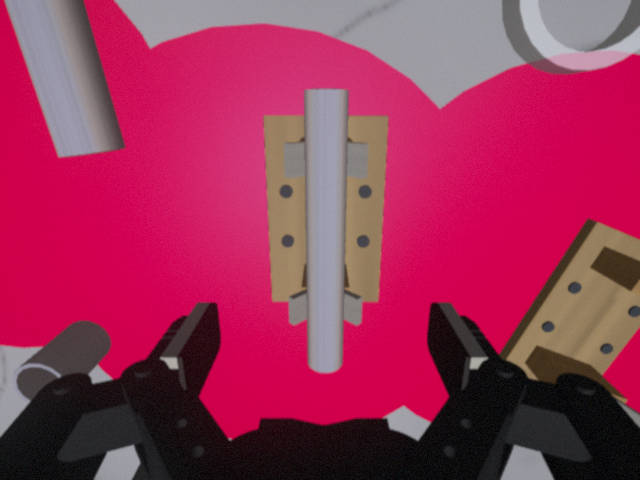

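The thin tube rests in both Vs: centre (536,−143) mm, top at about 80.5 mm, so its axis is at about 68 mm. The tube spans rows 88–373 and sticks out at both ends. Next is the thick tube.

Request:
jog_arm(deltas=[[0, 0, -0.0585, 0, 0, 0, 1], [0, 0, -0.0584, 0, 0, 0, 1], [0, 0, 0, 1.5, -1.4, 0, 1], [0, 0, 0, 2.2, -2.1, 0, 1], [0, 0, 0, 2.2, -2.15, 0, 1], [0, 0, 0, 2.2, -2.15, 0, 1], [0, 0, 0, 2.2, -2.15, 0, 1], [0, 0, 0, 2.2, -2.15, 0, 1], [0, 0, 0, 2.2, -2.15, 0, 1], [0, 0, 0, 1.4, -1.4, 0, 1], [0, 0, 0, 0, 0, 0, 1], [0, 0, 0, 0, 0, 0, 1]])

```text
t: 9.88
tool_pos: [0.4403, -0.3458, 0.1597]
tool_rot: [0.545, -3.093, -0.004]
contact_force: [0.4, 0.4, 0.0]
opening: 0.0855
```

Run:
```python
from w import *
look('w6',.008,(.4415,-.346),.13)
go([.4415,-.346,.028],20.1)
```

```text
w6 [ 440.1 -347.5  180.8   42.1   20.2] z [0.0273 0.0401 0.0433] box [  288    97    62   250 13821]
w6 [ 435.5 -346.6  149.6   34.3  -69.9] z [0.1615 0.2132 0.232 ] box [    0   302   640   178 57880]
ground 0.0007
t 9.93 pos [ 0.4408 -0.3452  0.1599] q6 -2.72 turn [ 0.0027 -0.0007 -0.0007] shift cm [-0.04 -0.1  13.19] len 13.2
```

View pics/w6.png

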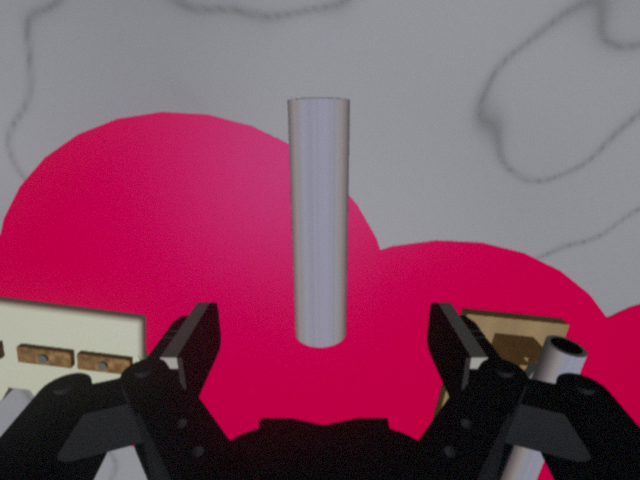

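The thick tube is centred in the view, columns 288–350 and rows 97–347, with clear space around it. I go down and grip.

Request:
jog_arm(deltas=[[0, 0, 0, 0, -0.05, 1.5, 1], [0, 0, 0, 0, -0.05, 2.5, 1], [0, 0, 0, 0, -0.05, 2.5, 1], [0, 0, 0, 0, -0.05, 2.5, 1], [0, 0, 0, 0, 0, 2.2, 1], [0, 0, 0, 0, 0, 1.2, 1], [0, 0, 0, 0, 0, 0.8, 1], [0, 0, 0, 0, 0, 0, 1], [0, 0, 0, 0, 0, 0, 0.8], [0, 0, 0, 0, 0, 0, 0.7], [0, 0, 0, 0, 0, 0, 0.6], [0, 0, 0, 0, 0, 0, 0.5]], grip_force=50)

```text
t: 10.93
tool_pos: [0.4427, -0.3485, 0.0308]
tool_rot: [-0.548, 3.092, -0.003]
contact_force: [-0.4, 1.7, 0.9]
opening: 0.0428
```

Request:
jog_arm(deltas=[[0, 0, 0, 0, 0, 0, 0.4], [0, 0, 0, 0, 0, 0, 0.3], [0, 0, 0, 0, 0, 0, 0.2], [0, 0, 0, 0, 0, 0, 0], [0, 0, 0, 0, 0, 0, 0], [0, 0, 0, 0, 0, 0, 0], [0, 0, 0, 0, 0, 0, 0]])

```text
t: 11.52
tool_pos: [0.4428, -0.3486, 0.031]
tool_rot: [-0.548, 3.092, -0.003]
contact_force: [-1.3, 0.5, 6.0]
opening: 0.0406
```

Request:
jog_arm(deltas=[[0, 0, 0, 0, 0, -0.5, 0], [0, 0, 0, 0, 0, -1, 0], [0, 0, 0, 0, 0, -2, 0], [0, 0, 0, 0, 0, -2.5, 0], [0, 0, 0, 0, 0, -2.5, 0], [0, 0, 0, 0, 0, -2.5, 0], [0, 0, 0, 0, 0, -2.5, 0], [0, 0, 0, 0, 0, -1.5, 0], [0, 0, 0, 0, 0, -0.7, 0], [0, 0, 0, 0, 0, 0, 0], [0, 0, 0, 0, 0, 0, 0]])

```text
t: 12.43
tool_pos: [0.4416, -0.3475, 0.1857]
tool_rot: [0.548, -3.093, -0.001]
contact_force: [-0.8, -0.7, -2.2]
opening: 0.0403
```

Run:
```python
from w import *
held('w7',40,21)
go([.572,.0985,.18],-8.3)
```

```text
w7 far end x 91.8
  x 22 y mid 1.0 width 41.4 ridge z -11.9
  x 37 y mid 0.9 width 41.3 ridge z -11.9
  x 52 y mid 0.9 width 41.2 ridge z -11.9
  x 67 y mid 0.9 width 41.5 ridge z -12.0
  x 82 y mid 0.9 width 41.5 ridge z -12.0
t 12.48 pos [ 0.4413 -0.3471  0.1846] q6 -2.72 turn [ 0.0022 -0.0017  0.4956] shift cm [-6.5  45.98  0.46] len 46.4
```

Request:
jog_arm(deltas=[[0, 0, 0.05, 0, 0, 0, 0], [0, 0, 0.1, 0, 0, 0, 0], [0, 0, 0.1, 0, 0, 0, 0], [0, 0, 0.1, 0, 0, 0, 0], [0, 0, 0.1, 0, 0, 0, 0], [0, 0, 0.0456, 0, 0, 0, 0], [0, 0, 0, -0.2, 1.5, 0, 0], [0, 0, 0, -0.4, 3, 0, 0], [0, 0, 0, -0.45, 3.2, 0, 0], [0, 0, 0, -0.45, 3.2, 0, 0], [0, 0, 0, -0.45, 3.2, 0, 0], [0, 0, 0, -0.45, 3.2, 0, 0]])

```text
t: 13.48
tool_pos: [0.4901, -0.1774, 0.1845]
tool_rot: [-0.226, -3.131, -0.003]
contact_force: [1.9, -0.0, -2.1]
opening: 0.0405
```

Request:
jog_arm(deltas=[[0, 0, 0, -0.45, 3.2, 0, 0], [0, 0, 0, -0.45, 3.2, 0, 0], [0, 0, 0, -0.45, 3.2, 0, 0], [0, 0, 0, -0.45, 3.2, 0, 0], [0, 0, 0, -0.45, 3.2, 0, 0], [0, 0, 0, -0.45, 3.2, 0, 0], [0, 0, 0, -0.45, 3.2, 0, 0], [0, 0, 0, -0.45, 3, 0, 0], [0, 0, 0, -0.35, 2, 0, 0], [0, 0, 0, -0.15, 1.1, 0, 0], [0, 0, 0, 0, 0, 0, 0], [0, 0, 0, 0, 0, 0, 0]])

```text
t: 14.48
tool_pos: [0.5716, 0.0962, 0.1852]
tool_rot: [-0.225, -3.131, 0.001]
contact_force: [-0.0, 0.5, -1.5]
opening: 0.0406
```

Run:
```python
from w import *
held('w8',40,21)
go([.572,.0985,.089],-8.3)
```

```text
w8 far end x 92.2
  x 22 y mid 0.6 width 41.5 ridge z -11.8
  x 37 y mid 0.6 width 41.4 ridge z -11.9
  x 52 y mid 0.6 width 41.4 ridge z -11.9
  x 67 y mid 0.6 width 41.4 ridge z -12.0
  x 82 y mid 0.5 width 41.3 ridge z -12.0
t 14.53 pos [0.5717 0.0955 0.1854] q6 -1.39 turn [-0.0009 -0.0017  0.0002] shift cm [0.01 0.3  9.64] len 9.6
```

View pics/w8.png

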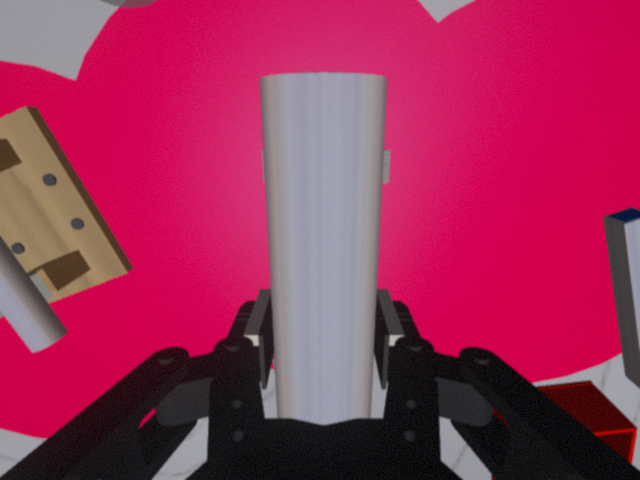

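The far V shows a little on the right (386,166), so the tube needs a small +y tool shift, which agrees with the computed 2–3 mm. I lower it.

Request:
jog_arm(deltas=[[0, 0, 0, -0.1, 0.1, 1, 0], [0, 0, 0, -0.1, 0.1, 1.6, 0], [0, 0, 0, 0, 0.05, 1.6, 0], [0, 0, 0, 0, 0, 1.6, 0], [0, 0, 0, 0, 0, 1.4, 0], [0, 0, 0, 0, 0, 0.8, 0], [0, 0, 0, 0, 0, 0.5, 0], [0, 0, 0, 0, 0, 0.3, 0], [0, 0, 0, 0, 0, 0.2, 0], [0, 0, 0, 0, 0, 0, 0], [0, 0, 0, 0, 0, 0, 0]])

```text
t: 15.45
tool_pos: [0.5753, 0.0982, 0.0971]
tool_rot: [0.227, 3.132, 0.0]
contact_force: [0.5, 0.3, -2.9]
opening: 0.0404
```

Request:
jog_arm(deltas=[[0, 0, 0, 0, 0, 0.15, 0], [0, 0, 0, 0, 0, 0.15, 0], [0, 0, 0, 0, 0, 0.1, 0], [0, 0, 0, 0, 0, 0, 0], [0, 0, 0, 0, 0, 0, 0]])

```text
t: 15.87
tool_pos: [0.5747, 0.0983, 0.0922]
tool_rot: [-0.227, -3.133, 0.0]
contact_force: [1.0, 0.8, -3.0]
opening: 0.0405
```

Request:
jog_arm(deltas=[[0, 0, 0, 0, 0, 0.15, 0], [0, 0, 0, 0, 0, 0.1, 0], [0, 0, 0, 0, 0, 0, 0], [0, 0, 0, 0, 0, 0, 0]])

```text
t: 16.2
tool_pos: [0.5752, 0.0979, 0.0905]
tool_rot: [0.227, 3.133, -0.001]
contact_force: [-1.1, -2.1, 3.0]
opening: 0.0404
```

Request:
jog_arm(deltas=[[0, 0, 0, 0, 0, 0.05, 0], [0, 0, 0, 0, 0, 0, 0], [0, 0, 0, 0, 0, 0, 0]])

```text
t: 16.45
tool_pos: [0.5752, 0.0978, 0.0905]
tool_rot: [0.227, 3.133, -0.001]
contact_force: [-4.0, -2.6, 5.7]
opening: 0.0404
```

Request:
jog_arm(deltas=[[0, 0, 0, 0, 0, 0, 0.5], [0, 0, 0, 0, 0, 0, 0.55], [0, 0, 0, 0, 0, 0, 0.6], [0, 0, 0, 0, 0, 0, 0.7], [0, 0, 0, 0, 0, 0, 0.8], [0, 0, 0, 0, 0, 0, 0.8], [0, 0, 0, 0, 0, -1, 0.8], [0, 0, 0, 0, 0, -2, 0.9], [0, 0, 0, 0, 0, -2.5, 1], [0, 0, 0, 0, 0, -2.5, 1], [0, 0, 0, 0, 0, 0, 1], [0, 0, 0, 0, 0, 0, 1]])

```text
t: 17.45
tool_pos: [0.5763, 0.0983, 0.1724]
tool_rot: [0.227, 3.128, 0.001]
contact_force: [-0.4, -0.1, -0.5]
opening: 0.0852
```

Run:
```python
from w import *
look('w9',.06,(.572,.0985),.11)
for n in('top','scene'):
    im,d=vision.get_image(n); cv2.imwrite(f'pics/{n}9.png',im[:,:,::-1]); W=cloud(n,d)
    for k,c in(('wide',(.572,.0985)),('narrow',(.537,-.143))):
        p=W.reshape(-1,3); p=p[np.isfinite(p).all(1)]
        p=p[(np.hypot(*(p[:,:2]-c).T)<.11)&(p[:,2]>.055)&(p[:,2]<.115)]; print(n,k,len(p),rect(p),np.percentile(p[:,2],[50,98]).round(4))
```

```text
w9 [572.8  98.  181.1  78.   -8.3] z [0.0742 0.0977 0.1018] box [  252    87   138   299 23819]
w9 [571.2  99.8 149.8  34.7  81.7] z [0.1741 0.2258 0.2445] box [    0   302   640   178 57918]
ground 0.0009
top wide 58 [587.4 100.5  28.9  11.7  86.5] [0.0992 0.1023]
top narrow 1175 [ 537.8 -143.3  180.5   50.1   13.3] [0.0771 0.0822]
scene wide 2156 [585.2  95.2 162.4  77.6  -5.9] [0.0952 0.1022]
scene narrow 1284 [ 539.4 -142.6  181.9   49.7   13.2] [0.0761 0.0818]
```

View pics/w9.png

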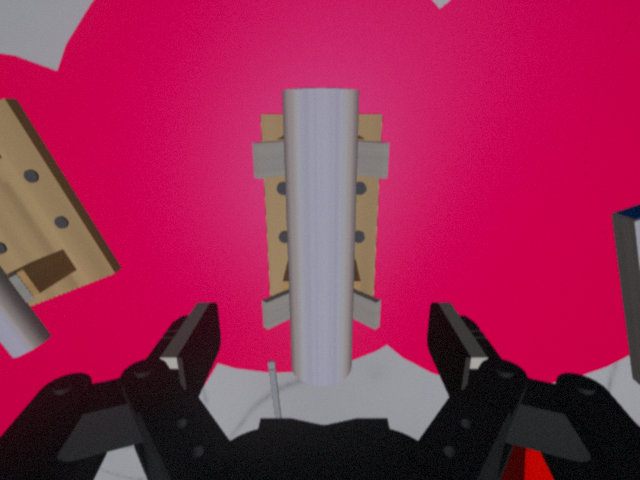

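View pics/scene9.png

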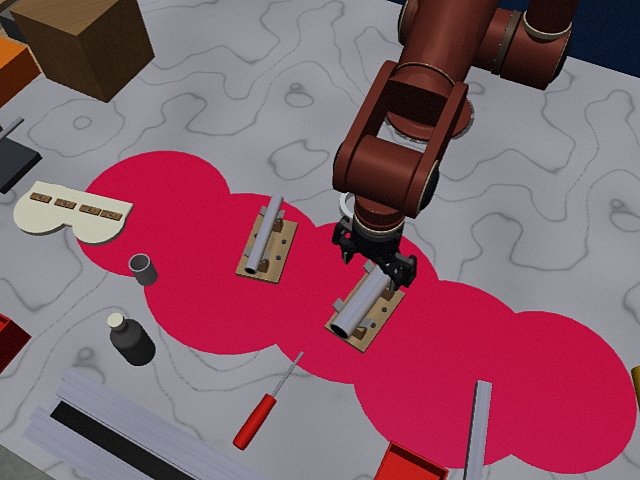

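Both tubes lie in their Vs. The thick one is centred at (573,98) mm with its top at about 101.5 mm, and the gripper is clear of everything. I hand the job in.

```bash
python3 -c "
from station import ctrl
print(ctrl.get_obs()['t'],ctrl.finish_job())"
```

```text
the job is handed in; nothing more can be done
17.6 None
```

Both tubes are in their cradles: the thick one in the wide Vs and the thin one in the narrow Vs. Each was lowered until the wrist force showed contact (about 6 N), then let go. The job was handed in at 17.6 s of the 61 s allowed.

| | Thick tube | Thin tube |
|---|---|---|
| Offset from seat, horizontal | about 1 mm | about 1 mm (wrist view), about 2.5 mm (scene view) |
| Axis height (seat height) | about 80.5 mm (80 mm) | about 68 mm (68 mm) |
| Angle to the Vs | under 0.5° | under 0.5° |

- **Gripper:** it was open and clear of both tubes at hand-in.
- **Disagreement:** in the last look, the top and scene views of the thick tube were partly hidden by the arm. Their centre readings for it were off by about 14–16 mm and I did not use them. Its position comes from the wrist camera; the scene picture shows it seated.

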